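# Take the finished counterfoil book out of the lever arch file

## Robot

A 7-joint arm with a two-finger parallel gripper is mounted at the origin on the work surface. World frame = base frame: x ahead of the robot, y to its left, z up, the work surface at z = 0. Lengths are in m, angles in degrees, forces in N, time in s.
With the tool pointing down it reaches from about 0.4 to 0.875 m from the base axis. Payload 6.5 kg.
Tool frame: the origin (TCP) lies midway between the tips of the shut fingers; the grasp point (between the pads) lies behind it (bot.grip_depth is the z of the grasp point in the tool frame, in m); z points along the fingers, y is the line along which they close (so a half turn about z gives the same grasp; the last joint's range is limited). The gripper opens to 85 mm and grips with 20 to 120 N. Pads are 22 mm wide; open, the fingers measure 114 mm over their backs; the gripper's body (76 mm by 85 mm) begins 54 mm behind the grasp point. The pads swing forward as they close: fully open they stand 13 mm farther back than shut.
Start: joints at [-72.433, 30.733, -0.252, 88.115, 0.149, 61.152, -4.079], TCP at [0.237, 0.605, 0.231] pointing down, gripper open.
Joint ranges: [-154.64, 154.64], [-21.42, 123.67], [-72.66, 72.17], [13.99, 137.28], [-74.86, 254.86], [10.95, 109.41], [-158.01, 158.01]. Speed limits (degrees/s): [136.94, 136.94, 180, 180, 180, 180, 180].

## Interface

Orientations are given as a 3x3 rotation matrix whose columns are the frame's x, y, z axes.
In Python, from bench import bot gives the robot as it stands. Calls block until the motion is done:
- bot.move_pose(position, orientation): joint-space move of the TCP to a pose.
- bot.move_linear(position, orientation=None, speed=0.15, contact_N=None): straight line of the TCP; orientation=None keeps the orientation; speed is the mean speed in m/s. With contact_N (N) it stops when the force on the tool has changed by that much, and returns True; else False.
- bot.movej(angles): joint-space move.
- bot.set_gripper(opening): finger opening in m; the grip force is fixed at half the most; returns when the fingers have stopped.
- bot.wait(seconds).
- bot.ik(position, orientation): joint angles nearest the present ones, or None.
- bot.state(): the state.
- bot.get_image(name): name is "scene" or "side" or "wrist"; returns the picture (480x640x3 uint8, blue, green, red); there is no depth.
- bot.camera_params(name): a dict with "camera_matrix" (3x3 intrinsics, pixels), "world_from_camera" (4x4, takes a point from camera to world coordinates). Camera axes: x right, y up, looking along -z (the intrinsics and any distortion apply to the point x, -y, -z); pixel columns grow to the right and rows downward; lengths in m; the calibration is good to about 2 mm. The wrist camera is an equidistant fisheye: a pixel r from the principal point sees the ray r / f radians off the axis. A picture is of the moment at which its call begins: read the wrist's pose just before it. camera_params takes no time and is no camera call; for the wrist camera it gives the pose at the moment of the call.
A pose or a line that the arm cannot do raises bot.IKError and nothing moves.
- bot.job_done(): hands the job in; it is judged then, once.
Trained networks look in the newest picture that a camera, given by its name, has taken for a name from the list of things; names that differ only in an ending like _2 or _b are one class to them, and where a whole thing is asked for, a point or a joint stands for the part that bears it (a point fixed in the world has none). Each returns a list of dicts, best first, with "confidence" (0 to 1); they miss things now and then, are a little off and sometimes report something else, mostly with a low value. They report only what shows in the picture. A call takes as long as a camera call. They do not tell look-alikes from the thing itself.
- bot.trace(camera, label): "mask" (480x640 bool, what is visible of it) and "uv" ([column, row] in pixels, amid what is visible of it).
The state is a dict: "clock": time; "joint_pos": joint angles; "dq": joint speeds; "tau": joint torques, N m; "position": TCP position; "tool_rot": TCP orientation; "contact_force": force on the tool from outside, world axes, zero at the start; "torque": the same for the moment, N m; "finger_gap": finger opening in m; "finger_force": force on a finger pad.
Only numpy, scipy, OpenCV 4.12 (cv2) and the standard library are available. Lean on these libraries where they do the work, as an engineer would, in place of code of your own. Each camera call takes 0.05 s, during which the arm holds its last target. There are 200 camera calls.

## Task

Take the counterfoil book out of the lever arch file that lies open on the sloping stand: lift the file's lever so that the rings spring open, then draw the book off the posts. Lay it flat, top cover up, on the low shelf in line with the two strapped books there, snug against their free long side with the ends level, and press the lever fully down again so that the rings are shut; leave everything else where it is.

Things in the scene. Friction and masses are not known exactly. Their poses are not given: they have to be found in the camera images.
- file: Open A5 lever arch file, dark board, pale lining, fixed on a sloping stand that faces away from the robot; rear cover with the mechanism at the left (+y), then spine, then front cover. Origin on the rear cover midway between the two posts; x up the slope (to the robot), y to the spine, z along the posts. Rear cover x -110 to 110, y -103 to 71 mm. Posts 4.4 mm thick, 51 tall, at x = +-40, y = 0
- stand: Fixed aluminium reading stand under the file, sloping 28 degrees, higher on the robot's side, board 425 mm wide. Its lower edge is 25 mm, its upper edge 145 mm above the table; a lip along the lower edge (file x = -115 mm) stands 12 mm above the cover. Origin at table height, 90 mm straight below the file's origin; z up; board from y = -110 to 315 mm
- lever (a joint): Lever, rad: 0 = down, rings shut (13 degrees above the cover); 0.85 = up, rings open. Hinge axis along the file's y at x = -50, z = 16 mm; the lever points to -x (down the slope, away from the robot) and its end is lifted. Once lifted past about 0.2 rad a spring throws it up and holds it up. Pressing it down takes up to about 6 N square to its end; below 0.1 rad it snaps down by itself
- lever_tip (a point): Middle of the black tab at the lever's end, to pinch, hook or press: tab 26 mm along the lever, 20 wide (along the file's y), 6 thick. The point is 55 mm from the hinge axis, 13 mm from the very end. In the file's frame x = -104, y = 58, z = 28 mm when down; x = -76, z = 65 when up. Axes as the file's when down, turning with the lever
- arches (a joint): The rings' two wire arches (4.4 mm wire), rad: 0 = shut, ends on the post tops; 1.0 = open, swung towards the spine. Driven only by the lever. Axis along the file's x at y = 48, z = 6 mm, a rod from x = -50 to 40; arches in the planes x = +-40 mm. Shut they reach over to the posts, 60 mm high; open they lie wholly beyond y = 45 mm, up to 75 mm high
- book: Counterfoil book to take out: rigid block 140 x 50 x 18 mm, 0.08 to 0.15 kg, grey board covers, white edges, dark binding along one long side. At first flat on the rear cover, over both posts, long side along the spine. Origin: centre of its underside; x along the 140 mm, y along the 50, z out of the top cover. Two 9 mm holes right through at x = +-40, y = +13 mm take the posts
- pair: Two finished books lying side by side, strapped together by a brown band: 140 x 101 x 18 mm, 0.24 to 0.39 kg, loose on the shelf at its left or right end, one long side against the end board, the other free. Origin: centre of the underside; x along the 140 mm, y across both books, z up
- shelf: Low plywood shelf fixed on the table, left of the stand: 180 mm deep (x -95 to 85), 334 mm long (y), board top 60 mm above the table; 12 mm end boards at y = +-161 mm rise to 85 mm; a ledge along the rear (+x) edge, from x = 77 mm, rises to 80 mm; front open. Origin at table height, midway between the end boards; axes parallel to the pair's
- tub: Bystander on the shelf: open grey plastic tub of wooden clothes pegs, 130 x 54 x 45 mm (pegs heaped to 60 mm), at the end of the shelf where the pair is not. Origin: centre of the underside. There is about 127 mm of free board between the tub and the pair
- spray: Bystander: white spray bottle, 72 mm across, 200 mm tall, standing behind, between stand and shelf. Origin: centre of the underside
- punch: Bystander: black hole punch, 115 x 95 x 70 mm, beyond the stand. Origin: centre of the underside
- pens: Bystander: steel pen pot, 76 mm across, 95 mm tall with pens up to 145 mm, beyond the stand. Origin: centre of the underside
- mug: Bystander: white mug, 80 mm across, 92 mm tall, behind the shelf. Origin: centre of the underside
- tape: Bystander: black tape dispenser, 150 x 60 x 80 mm, right of the stand. Origin: centre of the underside
- calculator: Bystander: grey calculator lying flat, 140 x 85 x 18 mm, right of the stand. Origin: centre of the underside
Not all that is in view belongs to the job. What is shaped like the book but blue or green is not meant.

How it is judged (in metres and radians):
On the way, in this order (a step that is already met when the one before it is completed fails the run):
1. the lever is lifted and the rings have sprung open (value of joint lever above 0.65 rad and value of joint arches above 0.6 rad), for 0.2 s.
2. the book is off the posts, with the rings open (value of joint arches above 0.5 rad and distance of book from where it was at the start of the episode above 0.1 m), for 0.2 s.
At the end, for the whole second after the job is handed in: Lever down (under 0.05 rad), arches shut (under 0.07 rad); book flat and at rest on the shelf board, top cover up, along a long side of the pair: centres 70 to 82 mm apart across the row (touching is 75.5), ends level within 12 mm, parallel within 0.1 rad; pair flat and at rest (value of joint lever below 0.05 rad and value of joint arches below 0.07 rad and (y of book in the frame of pair between 0.07 and 0.082 m or y of book in the frame of pair between -0.082 and -0.07 m) and x of book in the frame of pair between -0.012 and 0.012 m and angle between the x axis of book and the x axis of pair, either way round below 0.1 rad and angle between each of book, pair's own z axis and vertical below 0.08 rad and height (world z) of book between 0.055 and 0.066 m and linear speed of each of book, pair below 0.02 m/s).
It fails at once if the strapped pair is shifted by more than 30 mm (distance of pair from where it was at the start of the episode above 0.03 m).
It fails at once if a bystander is moved by more than 30 mm or knocked over (distance of any of tub, spray, punch, pens, mug, tape, calculator from where it was at the start of the episode above 0.03 m or angle between any of tub, spray, pens, mug's own z axis and vertical above 0.4 rad).
It also fails if it takes over 69 s, if anything falls off the work surface, if the arm or the gripper's body presses on something with over 40 N, if the wrist force passes 120 N, or if a joint passes its speed limit or range.

## Working session

There is one attempt and no reset: what is moved stays moved. The work goes in short steps, each a Python script; the robot and the scene stay as the last script left them, time stands still between calls to the robot, and variables do not carry over. Pictures are saved under pics/ and viewed, at most 10 in all, crops included, and the job is handed in when it is done.

```bash
mkdir -p pics; ls; cat > h.py <<'E'
import numpy as np, cv2
from bench import bot
def snap(n,f=None):
    im=bot.get_image(n); cv2.imwrite(f or f'pics/{n}0.png',im); return im
def ray(cam,uv):
    p=bot.camera_params(cam); K=np.array(p['camera_matrix']); T=np.array(p['world_from_camera'])
    x=(uv[0]-K[0,2])/K[0,0]; y=(uv[1]-K[1,2])/K[1,1]
    if cam=='wrist':
        r=np.hypot(x,y); s=np.sin(r)/r if r>1e-9 else 1; d=np.array([x*s,-y*s,-np.cos(r)])
    else: d=np.array([x,-y,-1.])
    d=T[:3,:3]@d; return T[:3,3],d/np.linalg.norm(d)
def onz(cam,uv,z):
    o,d=ray(cam,uv); return o+d*(z-o[2])/d[2]
def proj(cam,P):
    p=bot.camera_params(cam); K=np.array(p['camera_matrix']); T=np.array(p['world_from_camera'])
    c=(np.atleast_2d(P)-T[:3,3])@T[:3,:3]; c=c*[1,-1,-1]
    if cam=='wrist':
        rr=np.hypot(c[:,0],c[:,1]); th=np.arctan2(rr,c[:,2]); q=c[:,:2]*(th/np.maximum(rr,1e-9))[:,None]
    else: q=c[:,:2]/c[:,2:]
    return q*[K[0,0],K[1,1]]+[K[0,2],K[1,2]]
E
python3 - <<'E'
from h import *
np.set_printoptions(precision=3,suppress=True)
print(bot.grip_depth,bot.state()['clock'])
for n in ['scene','side','wrist']:
    snap(n); p=bot.camera_params(n); print(n,np.array(p['camera_matrix'])[[0,1,0,1],[0,1,2,2]]); print(np.array(p['world_from_camera']), [k for k in p])
    for l in ['file','stand','lever_tip','book','pair','shelf','tub','spray','mug']:
        for t in bot.trace(n,l)[:2]:
            ys,xs=np.nonzero(t['mask']); print(l,round(t['confidence'],2),np.round(t['uv']),(xs.min(),xs.max(),ys.min(),ys.max()) if len(xs) else '')
print(bot.state()['clock'])
a=cv2.imread('pics/scene0.png');cv2.imwrite('pics/scene0b.png',cv2.resize(a,(800,600)))
E
```

```text
pics
-0.0187 0.0
scene [457.9   457.9   318.112 242.018]
[[ 0.008 -0.843  0.538  1.189]
 [ 1.     0.004 -0.008 -0.016]
 [ 0.004  0.538  0.843  1.162]
 [ 0.     0.     0.     1.   ]] ['camera_matrix', 'world_from_camera']
file 0.72 [257. 246.] (np.int64(182), np.int64(338), np.int64(198), np.int64(296))
file 0.62 [417. 240.] (np.int64(404), np.int64(427), np.int64(215), np.int64(262))
stand 0.6 [258. 248.] (np.int64(178), np.int64(340), np.int64(196), np.int64(301))
lever_tip 0.67 [270. 274.] (np.int64(264), np.int64(274), np.int64(261), np.int64(290))
book 0.86 [251. 188.] (np.int64(235), np.int64(266), np.int64(174), np.int64(202))
book 0.64 [303. 249.] (np.int64(288), np.int64(312), np.int64(226), np.int64(278))
pair 0.56 [488. 250.] (np.int64(469), np.int64(510), np.int64(223), np.int64(270))
shelf 0.9 [447. 256.] (np.int64(390), np.int64(517), np.int64(213), np.int64(290))
shelf 0.15 [270. 274.] (np.int64(264), np.int64(274), np.int64(261), np.int64(290))
tub 0.76 [417. 240.] (np.int64(405), np.int64(426), np.int64(215), np.int64(262))
spray 0.77 [386. 307.] (np.int64(366), np.in
[... 1737 characters left out ...]
  ]] ['camera_matrix', 'world_from_camera']
file 0.49 [  6. 477.] (np.int64(0), np.int64(20), np.int64(473), np.int64(479))
stand 0.92 [ 17. 451.] (np.int64(0), np.int64(46), np.int64(436), np.int64(479))
stand 0.66 [293. 414.] (np.int64(241), np.int64(327), np.int64(404), np.int64(429))
book 0.57 [ 60. 338.] (np.int64(22), np.int64(105), np.int64(300), np.int64(378))
pair 0.97 [295. 415.] (np.int64(242), np.int64(327), np.int64(405), np.int64(427))
shelf 0.56 [294. 404.] (np.int64(125), np.int64(349), np.int64(364), np.int64(479))
tub 0.9 [150. 460.] (np.int64(127), np.int64(179), np.int64(428), np.int64(479))
tub 0.4 [ 15. 451.] (np.int64(0), np.int64(45), np.int64(435), np.int64(479))
1.5
```

View pics/scene0.png

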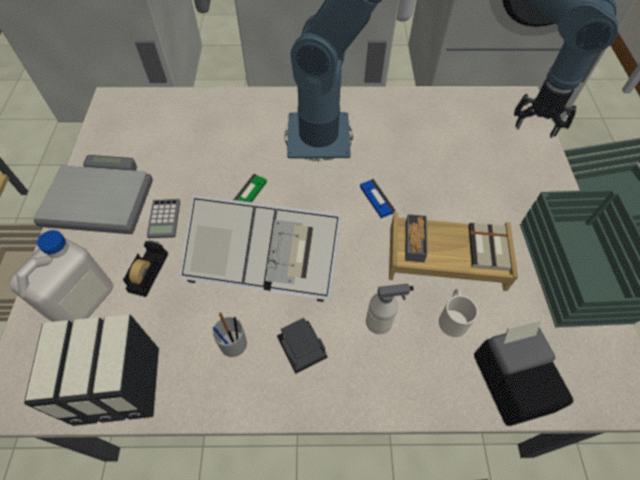

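View pics/side0.png

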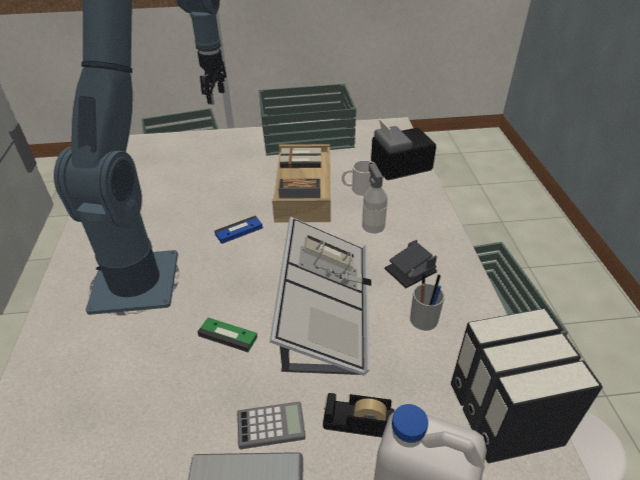

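View pics/wrist0.png

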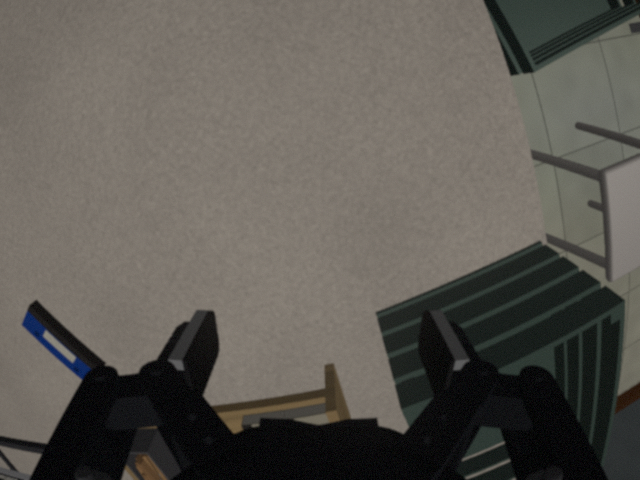

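The scene view shows the open file on its stand at about (260,247), with the rear cover, mechanism and grey book at about (303,249) and the lever tab at (268,285). The shelf is at (450,250), with the tub at its left end (417,240) and the pair at its right end (488,250). The blue and green look-alikes at (377,198) and (251,188) lie on the table. The side view agrees. The wrist view only shows the table and one end of the shelf.

```bash
python3 - <<'E'
from h import *
np.set_printoptions(precision=3,suppress=True)
print('book',onz('scene',(303,249),.11),'lever',onz('scene',(268,285),.07))
print('pair',onz('scene',(488,247),.078),'tub',onz('scene',(417,237),.055),'spray base', onz('scene',(380,328),0.0),'mug',onz('scene',(455,330),0))
print('stand corners R top/bottom',onz('scene',(340,213),.145),onz('scene',(328,299),.03))
print('shelf corners', onz('scene',(392,214),.085),onz('scene',(511,222),.085),onz('scene',(517,267),.085), onz('scene',(392,263),.085))
b=onz('scene',(303,249),.11)
print(bot.state()['tool_rot'])
R=np.array([[0,-1,0],[-1,0,0],[0,0,-1.]])  # guesses
for nm,R in dict(a=np.array([[1,0,0],[0,-1,0],[0,0,-1.]]),b=np.array([[-1,0,0],[0,1,0],[0,0,-1.]]),c=np.array([[0,1,0],[1,0,0],[0,0,-1.]]),d=np.array([[0,-1,0],[-1,0,0],[0,0,-1.]])).items():
    for p in ([.55,0,.4],[.6,0,.4],[.5,.3,.4]): print(nm,p,bot.ik(p,R))
a=cv2.imread('pics/scene0.png')
cv2.imwrite('pics/crop1.png',cv2.resize(a[190:310,240:400],(800,600),interpolation=cv2.INTER_CUBIC))
E
```

```text
book [ 0.54  -0.047  0.11 ] lever [ 0.628 -0.14   0.07 ]
pair [0.517 0.469 0.078] tub [0.467 0.281 0.055] spray base [0.723 0.159 0.   ] mug [0.73 0.36 0.  ]
stand corners R top/bottom [0.446 0.055 0.145] [0.651 0.02  0.03 ]
shelf corners [0.407 0.21  0.085] [0.437 0.55  0.085] [0.585 0.531 0.085] [0.571 0.194 0.085]
[[-0.931  0.364  0.   ]
 [ 0.364  0.931 -0.   ]
 [-0.     0.    -1.   ]]
a [0.55, 0, 0.4] [-45.32   17.306  52.639  92.544 -14.036  77.131 -80.781]
a [0.6, 0, 0.4] [-39.554  24.054  50.852  85.157 -18.742  79.67  -77.789]
a [0.5, 0.3, 0.4] [ -64.513   19.155   39.25    87.341  -12.259   77.878 -114.239]
b [0.55, 0, 0.4] [-27.031  13.6    27.715  91.672  -6.462  76.323  91.552]
b [0.6, 0, 0.4] [-22.851  19.471  25.351  84.235  -8.384  78.171  92.95 ]
b [0.5, 0.3, 0.4] [-38.117  16.722   3.57   85.796  -1.051  77.514  55.529]
c [0.55, 0, 0.4] [-33.756  14.416  36.421  92.017  -8.745  76.45    3.857]
c [0.6, 0, 0.4] [-30.598  20.882  36.548  84.683 -12.508  78.548   6.63 ]
c [0.5, 0.3, 0.4] [-51.742  17.158  21.519  86.628  -6.366  77.422 -29.707]
d [0.55, 0, 0.4] [ 44.273  26.486 -68.86   87.757  24.79   82.78  154.315]
d [0.6, 0, 0.4] [ 35.96   29.875 -61.447  80.591  26.068  84.656 155.462]
d [0.5, 0.3, 0.4] [-25.739  17.432 -12.68   85.016   3.855  77.978 141.342]
```

```bash
python3 - <<'E'
from h import *
np.set_printoptions(precision=4,suppress=True)
R=np.array([[-1,0,0],[0,1,0],[0,0,-1.]])
import pickle
out={}
for nm,p,ls in (('sh',[.6,.37,.35],['pair','shelf','tub']),('fi',[.66,-.06,.33],['book','lever_tip','file','stand','arches'])):
    bot.move_pose(p,R); bot.wait(.2)
    cp=bot.camera_params('wrist'); im=snap('wrist',f'pics/w_{nm}.png'); out[nm]=cp; print(nm,cp['world_from_camera'][:3],bot.state()['position'])
    cv2.imwrite(f'pics/v_{nm}.png',cv2.resize(im,(800,600),interpolation=cv2.INTER_CUBIC))
    for l in ls:
        for k,t in enumerate(bot.trace('wrist',l)[:1]):
            m=t['mask'].astype(np.uint8); c,s,a=cv2.minAreaRect(np.argwhere(m)[:,::-1].astype(np.float32)); out[nm,l]=t
            print(l,round(t['confidence'],2),np.round(t['uv']),cv2.boxPoints((c,s,a)).round(1).tolist())
pickle.dump(out,open('cams.pkl','wb')); print(bot.state()['clock'])
E
```

```text
sh [[-0.0015 -0.9458 -0.3247  0.5162]
 [ 1.     -0.0013 -0.0008  0.371 ]
 [ 0.0004 -0.3247  0.9458  0.4923]] [0.5994 0.3708 0.3498]
pair 0.69 [410. 113.] [[355.5, 166.5], [373.5, 44.0], [463.29998779296875, 57.20000076293945], [445.29998779296875, 179.6999969482422]]
shelf 0.7 [306. 118.] [[161.1999969482422, 174.6999969482422], [179.3000030517578, 15.699999809265137], [475.5, 49.400001525878906], [457.5, 208.3000030517578]]
tub 0.79 [224.  94.] [[189.8000030517578, 152.5], [202.5, 29.899999618530273], [259.8999938964844, 35.79999923706055], [247.3000030517578, 158.39999389648438]]
fi [[-0.0017 -0.9456 -0.3252  0.5771]
 [ 1.     -0.0014 -0.0012 -0.0587]
 [ 0.0007 -0.3252  0.9456  0.4725]] [ 0.6601 -0.059   0.33  ]
book 0.72 [323.  75.] [[283.3999938964844, 139.60000610351562], [305.5, 7.199999809265137], [361.8999938964844, 16.600000381469727], [339.79998779296875, 149.0]]
lever_tip 0.58 [246. 140.] [[233.0, 175.3000030517578], [238.0, 99.5999984741211], [256.29998779296875, 100.80000305175781], [251.3000030517578, 176.5]]
file 0.72 [228.  71.] [[48.0, 0.0], [437.0, 0.0], [437.0, 177.0], [48.0, 177.0]]
stand 0.94 [230.  80.] [[47.0, 0.0], [442.0, 0.0], [442.0, 187.0], [47.0, 187.0]]
arches 0.81 [264.  72.] [[243.39999389648438, 131.8000030517578], [257.1000061035156, 33.0], [313.0, 40.79999923706055], [299.20001220703125, 139.5]]
5.65
```

View pics/v_fi.png

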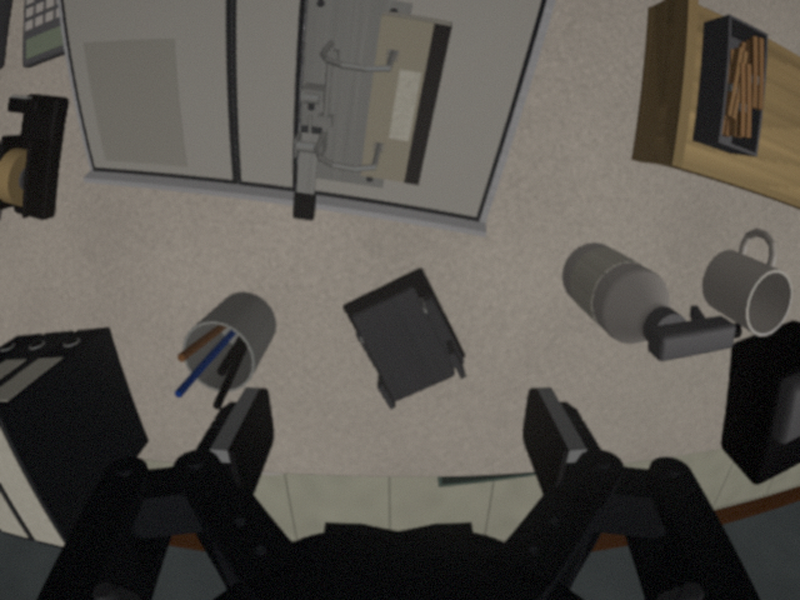

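View pics/v_sh.png

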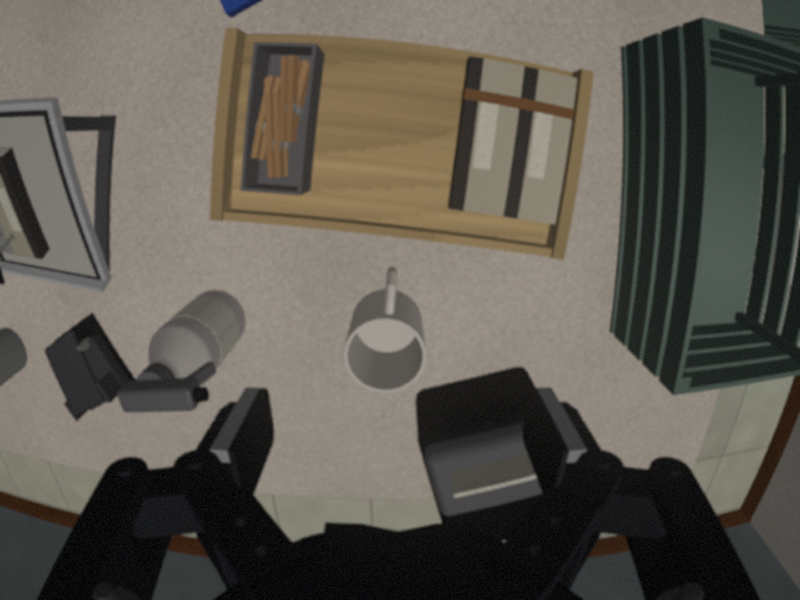

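The file view (800x600) shows the rear cover's lower corner at (478,217), the lever's end at (304,217), and the book's bound edge from (452,24) to (418,185). The shelf view shows the pair's top corners at (467,57), (577,76), (557,224) and (450,207), with its free side facing the tub. Next I'll fit the poses.

```bash
cat >> h.py <<'E'
def projp(p,P):
    K=np.array(p['camera_matrix']); T=np.array(p['world_from_camera'])
    c=((np.atleast_2d(P)-T[:3,3])@T[:3,:3])*[1,-1,-1]
    rr=np.hypot(c[:,0],c[:,1]); th=np.arctan2(rr,c[:,2]); q=c[:,:2]*(th/np.maximum(rr,1e-9))[:,None]
    return q*[K[0,0],K[1,1]]+[K[0,2],K[1,2]]
def fileT(x,y,yaw):
    c,s=np.cos(np.radians(28)),np.sin(np.radians(28)); 
    A=np.array([[-c,0,s],[0,-1,0],[s,0,c]])   # columns: file x,y,z
    Z=cv2.Rodrigues(np.array([0,0,yaw]))[0]; T=np.eye(4); T[:3,:3]=Z@A; T[:3,3]=[x,y,.09]; return T
def flatT(x,y,yaw,z):
    T=np.eye(4); T[:3,:3]=cv2.Rodrigues(np.array([0,0,yaw]))[0]; T[:3,3]=[x,y,z]; return T
def ap(T,P): return np.atleast_2d(P)@T[:3,:3].T+T[:3,3]
E
python3 - <<'E'
from h import *
import pickle
from scipy.optimize import least_squares
np.set_printoptions(precision=4,suppress=True)
o=pickle.load(open('cams.pkl','rb'))
def fit(cam,Tf,P,v,x0):
    P=np.array(P,float)/1000; v=np.array(v)*.8
    r=least_squares(lambda q:(projp(cam,ap(Tf(*q),P))-v).ravel(),x0,loss='soft_l1'); print(r.x,np.degrees(r.x[2])); print(r.fun.reshape(-1,2).round(1).tolist()); return r.x
ca=np.radians(13)
f=fit(o['fi'],fileT,[(-110,-103,0),(-50-68*np.cos(ca),58,16+68*np.sin(ca)),(-70,-38,18),(70,-38,18),(40,0,55),(-40,0,55)],
 [(478,217),(304,217),(418,185),(452,24),(391,60),(378,150)],[.57,-.06,-.1])
T=fileT(*f)
p=fit(o['sh'],lambda x,y,w:flatT(x,y,w,.06),[(70,-50.5,18),(-70,-50.5,18),(-70,50.5,18),(70,50.5,18)],[(450,207),(467,57),(577,76),(557,224)],[.51,.47,-.1])
s=fit(o['sh'],lambda x,y,w:flatT(x,y,w,0),[(-95,-167,85),(85,-167,85),(-95,167,85),(85,167,85)],[(228,28),(211,219),(592,70),(564,258)],[.51,.37,-.1])
print('tub/free: pair y in shelf', (np.linalg.inv(flatT(*s,0))@np.r_[p[:2],.06,1])*1000)
pickle.dump((f,p,s),open('fit.pkl','wb'))
Rt=T[:3,:3]@np.diag([1,-1,-1.]); Rt2=T[:3,:3]@np.diag([-1,1,-1.])
for nm,q in dict(lever=(-104,58,16),leverup=(-95,58,60),book=(0,-13,0),bookup=(0,-13,80)).items():
    w=ap(T,np.array(q)/1000)[0]; print(nm,w)
    for R in (Rt,Rt2): print(bot.ik(w,R))
E
```

```text
[ 0.5308 -0.0659 -0.168 ] -9.625688887296784
[[1.3, 0.7], [-0.1, -2.1], [1.0, -3.8], [1.1, -1.8], [-1.4, 3.9], [-3.0, 11.6]]
[ 0.5075  0.4759 -0.1002] -5.741586087955968
[[0.5, 1.7], [1.0, -0.8], [-0.9, 0.3], [-0.8, -0.7]]
[ 0.5112  0.372  -0.1127] -6.4572051961516035
[[-2.0, -0.6], [-0.5, 0.4], [1.7, -0.1], [0.5, 0.4]]
tub/free: pair y in shelf [ -15.3604  102.8109   60.     1000.    ]
lever [ 0.619  -0.1397  0.0553]
[ 3.7743 58.7167  9.7454 68.0381 -7.7688 81.9638 94.3553]
[-18.5683  74.5149  61.967   69.9344 -49.4576  94.2855 -58.6487]
leverup [ 0.6315 -0.1418  0.0984]
[ 3.7514 57.073  10.2164 64.9402 -7.6968 86.7118 94.2417]
[-17.4398  71.8463  62.0219  66.8181 -47.103   97.6104 -60.2675]
book [ 0.5329 -0.0531  0.09  ]
[-1.709  47.0464  7.1049 87.0309 -7.9204 74.3617 88.8661]
[-31.5804  65.582   62.0731  89.0441 -46.5841  88.6571 -58.1801]
bookup [ 0.57   -0.0593  0.1606]
[-1.6498 45.369   8.1141 78.8947 -7.7352 84.2099 88.5937]
[-28.7031  61.6111  62.1673  80.8704 -42.1461  95.444  -62.3203]
```

```bash
python3 - <<'E'
from h import *
import pickle
from scipy.optimize import least_squares
np.set_printoptions(precision=4,suppress=True)
o=pickle.load(open('cams.pkl','rb')); f,p,s=pickle.load(open('fit.pkl','rb'))
P=np.array([(-110,-103,0),(-50-68*np.cos(.227),58,16+68*np.sin(.227)),(-70,-38,18),(70,-38,18)])/1000; v=np.array([(478,217),(304,217),(418,185),(452,24)])*.8
r=least_squares(lambda q:(projp(o['fi'],ap(fileT(*q),P))-v).ravel(),f); f=r.x; print(f,np.degrees(f[2]),r.fun.reshape(-1,2).round(1).tolist())
pickle.dump((f,p,s),open('fit.pkl','wb'))
T=fileT(*f); R=T[:3,:3]@np.diag([1,-1,-1.])
bot.move_pose(ap(T,np.array([-95,40,150])/1000)[0],R); bot.wait(.2)
o['cl']=bot.camera_params('wrist'); im=snap('wrist','pics/w_cl.png'); pickle.dump(o,open('cams.pkl','wb'))
for l in ('lever_tip','book'):
    t=bot.trace('wrist',l)[0]; print(l,t['confidence'],t['uv'],cv2.boxPoints(cv2.minAreaRect(np.argwhere(t['mask'])[:,::-1].astype(np.float32))).round().tolist())
v=cv2.resize(im,(800,600),interpolation=cv2.INTER_CUBIC)
Q=np.array([(-110,-103,0),(110,-103,0),(-110,71,0),(110,71,0),(-70,-38,18),(70,-38,18),(70,12,18),(-70,12,18),(-40,0,51),(40,0,51),(-104,58,28),(-50-68*np.cos(.227),58,16+68*np.sin(.227))])/1000
for u in projp(o['cl'],ap(T,Q))/.8: cv2.circle(v,tuple(int(a) for a in u),3,(0,0,255),1)
cv2.imwrite('pics/v_cl.png',v); print(bot.state()['clock'])
E
```

```text
[ 0.5329 -0.0671 -0.1618] -9.273016174031245 [[0.9, 2.0], [-0.5, 0.2], [0.3, -2.0], [-0.5, 0.0]]
lever_tip 0.83 [291.2, 202.6] [[279.0, 146.0], [305.0, 146.0], [305.0, 257.0], [279.0, 257.0]]
book 0.83 [516.7, 5.2] [[494.0, 0.0], [536.0, 0.0], [536.0, 18.0], [494.0, 18.0]]
6.725
```

View pics/v_cl.png

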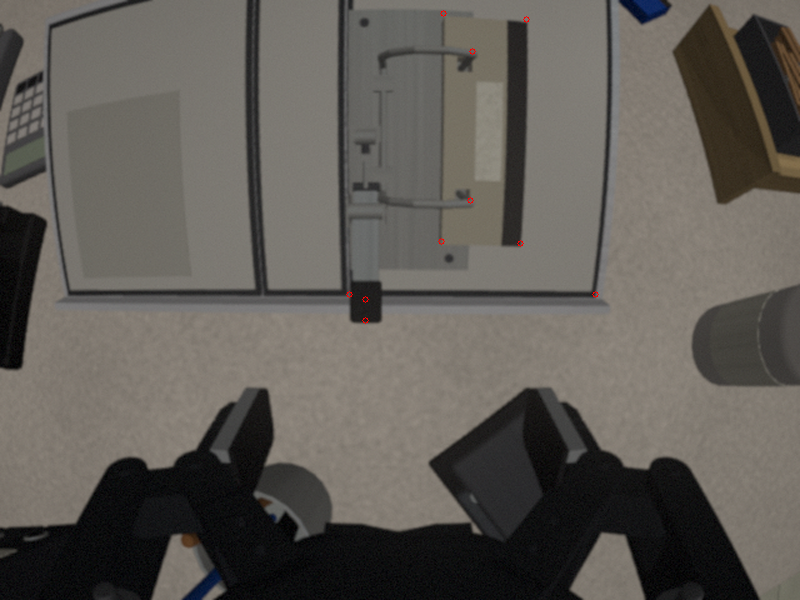

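The close view confirms the fit: projected points sit within 1–2 mm of the book corners, the cover corner and the tab at (366,301). I'll pinch the tab now and lift it.

```bash
python3 - <<'E'
from h import *
import pickle
np.set_printoptions(precision=3,suppress=True)
f,p,s=pickle.load(open('fit.pkl','rb')); T=fileT(*f); R0=T[:3,:3]@np.diag([1,-1,-1.])
W=lambda *q: ap(T,np.array(q)/1000)[0]
bot.set_gripper(.05)
bot.move_linear(W(-103,58,70),R0,.25)
print('hit',bot.move_linear(W(-103,58,13),speed=.1,contact_N=8),bot.state()['position'],W(-103,58,13))
bot.set_gripper(0.0); st=bot.state(); print('gap',st['finger_gap'],st['finger_force'],st['contact_force'])
rel=np.array([-103+50,0,13-16.])
for th in (.12,.24,.36,.48):
    Ry=cv2.Rodrigues(np.array([0,th,0.]))[0]
    q=Ry@rel+[-50,58,16]
    bot.move_linear(W(*q),T[:3,:3]@Ry@np.diag([1,-1,-1.]),.08)
    st=bot.state(); print(th,st['finger_gap'],st['contact_force'])
bot.set_gripper(.055); bot.wait(.3)
bot.move_linear(bot.state()['position']+T[:3,2]*.12,None,.25); bot.move_linear(W(-95,-10,150),R0,.25); bot.wait(.1)
o=pickle.load(open('cams.pkl','rb')); o['up']=bot.camera_params('wrist'); im=snap('wrist','pics/w_up.png'); pickle.dump(o,open('cams.pkl','wb'))
cv2.imwrite('pics/v_up.png',cv2.resize(im[:300],(640,300))); print(bot.state()['clock'])
E
```

```text
hit False [ 0.62  -0.14   0.054] [ 0.619 -0.14   0.053]
gap 0.01832930096339394 58.82639408111572 [ 1.925 -1.763  4.611]
0.12 0.01843571434873756 [ 3.754 -3.079 -0.686]
0.24 0.018422983392148977 [ 4.148 -3.995 -1.401]
0.36 0.018535863964724553 [ 3.646 -4.054 -0.108]
0.48 0.018323460920271047 [ 2.678 -4.345  0.679]
12.0833
```

View pics/v_up.png

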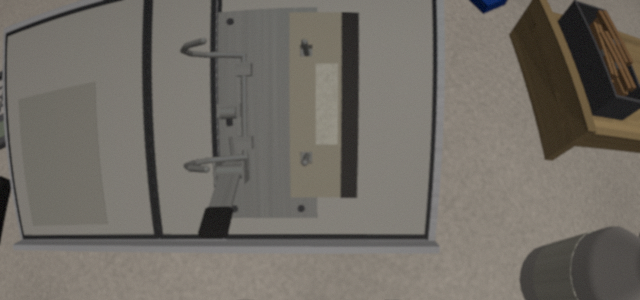

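The lever is up at (215,220) and the arches are swung open, so the book is free on its posts. Next I'll grip the book across its width and draw it off.

```bash
python3 - <<'E'
from h import *
import pickle
np.set_printoptions(precision=3,suppress=True)
f,p,s=pickle.load(open('fit.pkl','rb')); T=fileT(*f); R0=T[:3,:3]@np.diag([1,-1,-1.])
W=lambda *q: ap(T,np.array(q)/1000)[0]
Pt=flatT(*p,.06); Rp=Pt[:3,:3]@np.diag([-1,1,-1.]); pl=ap(Pt,[0,-.106,.002])[0]
print(pl,bot.ik(pl,Rp),bot.ik(pl+[0,0,.2],Rp))
bot.set_gripper(.068)
bot.move_linear(W(0,-13,100),R0,.25)
print('hit',bot.move_linear(W(0,-13,2),speed=.12,contact_N=8))
st0=bot.state(); bot.set_gripper(0.03); st=bot.state(); print('gap',st['finger_gap'],st['finger_force'],st['contact_force']-st0['contact_force'])
for z in (20,40,60,85):
    bot.move_linear(W(0,-13,z),None,.1); s_=bot.state(); print(z,s_['contact_force']-st0['contact_force'],s_['finger_gap'])
bot.move_linear(bot.state()['position']+[0,0,.17],None,.25)
bot.move_pose(pl+[0.03,-.1,.27],Rp); bot.wait(.2)
print(bot.state()['finger_gap'],bot.state()['clock']); im=snap('scene','pics/s2.png')
cv2.imwrite('pics/s2v.png',cv2.resize(im[120:320,220:540],(800,500)))
E
```

```text
[0.497 0.37  0.062] [-46.097  40.37    7.353  99.153  -7.268  40.939  49.28 ] [-44.539  26.042   5.096  91.426  -2.517  62.644  45.458]
hit False
gap 0.048175490304506366 63.87087106704712 [ 3.226 -1.08   4.31 ]
20 [-0.635  0.701 -1.556] 0.04866333679156868
40 [-0.199 -0.431 -2.493] 0.048470923075646495
60 [-0.07  -0.136 -0.811] 0.048280018273072135
85 [ 0.097  0.11  -2.087] 0.048112780388634285
0.04852338282889771 17.95
```

View pics/s2v.png

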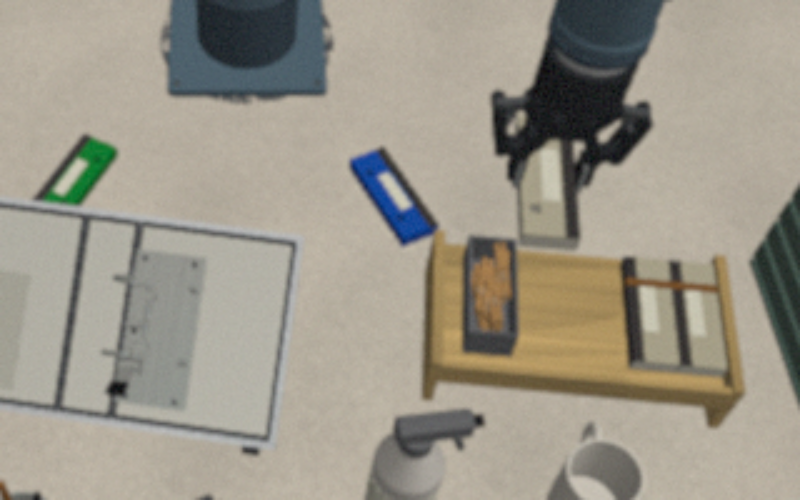

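The book is held square with its top cover up, above the shelf between the tub and the pair. I'll lower it, release it, then push it snug from the tub side.

```bash
python3 - <<'E'
from h import *
import pickle
np.set_printoptions(precision=3,suppress=True)
f,p,s=pickle.load(open('fit.pkl','rb'))
Pt=flatT(*p,.06); Rp=Pt[:3,:3]@np.diag([-1,1,-1.]); Q=lambda *q: ap(Pt,np.array(q)/1000)[0]
bot.move_linear(Q(0,-106,120),Rp,.25); bot.move_linear(Q(0,-106,20),None,.2)
print('hit',bot.move_linear(Q(0,-106,-4),speed=.04,contact_N=5),bot.state()['position'][2])
bot.set_gripper(.06); bot.move_linear(Q(0,-106,130),None,.25)
Rq=Rp@cv2.Rodrigues(np.array([0,0,np.pi/2]))[0]
if bot.ik(Q(0,-147,130),Rq) is None: Rq=Rp@cv2.Rodrigues(np.array([0,0,-np.pi/2]))[0]
bot.set_gripper(0.); bot.move_pose(Q(0,-148,130),Rq)
print('hit',bot.move_linear(Q(0,-148,10),speed=.15,contact_N=8))
print('push',bot.move_linear(Q(0,-107,10),speed=.04,contact_N=6),(np.linalg.inv(Pt)@np.r_[bot.state()['position'],1])*1000,bot.state()['contact_force'])
bot.move_linear(Q(0,-120,10),None,.1); bot.move_linear(Q(0,-125,140),None,.25)
bot.move_pose(Q(95,-40,300),Rp); bot.wait(.2)
o=pickle.load(open('cams.pkl','rb')); o['pl']=bot.camera_params('wrist'); im=snap('wrist','pics/w_pl.png'); pickle.dump(o,open('cams.pkl','wb'))
for l in ('pair','book'):
    for t in bot.trace('wrist',l)[:2]: print(l,t['confidence'],np.round(t['uv']))
cv2.imwrite('pics/v_pl.png',cv2.resize(im,(800,600),interpolation=cv2.INTER_CUBIC)); print(bot.state()['clock'])
E
```

```text
hit True 0.062911201105907
hit False
push True [  -0.575 -111.561    9.423 1000.   ] [1.121 0.176 0.521]
pair 0.58 [353. 108.]
book 0.9 [286. 107.]
book 0.81 [136.  15.]
27.1
```

View pics/v_pl.png

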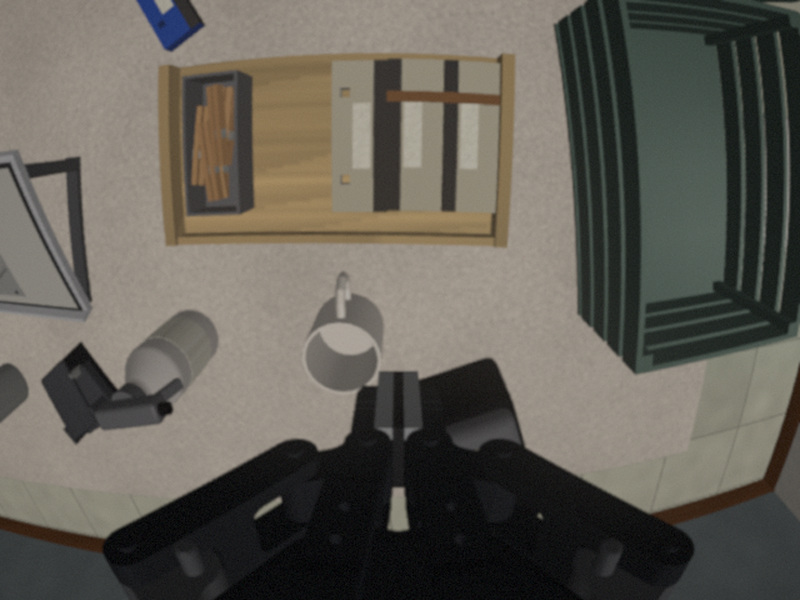

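The book lies snug against the pair, flat and with its ends level (book x 332–400, pair to 497). Now I'll press the lever down.

```bash
python3 - <<'E'
from h import *
import pickle
np.set_printoptions(precision=3,suppress=True)
f,p,s=pickle.load(open('fit.pkl','rb')); T=fileT(*f); R0=T[:3,:3]@np.diag([1,-1,-1.])
W=lambda *q: ap(T,np.array(q)/1000)[0]
def tcp(th,r=62):
    a=.227+th; return np.array([-50-r*np.cos(a)+3*np.sin(a)+11,59,16+r*np.sin(a)+3*np.cos(a)])
print(tcp(.92),tcp(-.05))
bot.set_gripper(0.)
a=tcp(.92); bot.move_pose(W(a[0],a[1],230),R0); bot.move_linear(W(a[0],a[1],120),None,.25)
print('hit',bot.move_linear(W(*a),speed=.1,contact_N=10))
f0=bot.state()['contact_force']
for th in np.arange(.85,.0,-.1):
    bot.move_linear(W(*tcp(th)),None,.06); print(round(th,2),(bot.state()['contact_force']-f0)@T[:3,:3])
print('end',bot.move_linear(W(*tcp(-.08)),speed=.03,contact_N=15),(bot.state()['contact_force']-f0)@T[:3,:3])
bot.wait(.3)
bot.move_linear(bot.state()['position']+T[:3,2]*.1,None,.2); bot.move_linear(W(-95,40,150),R0,.25); bot.wait(.2)
im=snap('wrist','pics/w_end.png')
a=snap('scene','pics/s_end.png')
v=np.vstack([cv2.resize(im[:260],(640,260)),cv2.resize(a[180:330,170:530],(640,267))]); cv2.imwrite('pics/v_end.png',v); print(bot.state()['clock'])
E
```

```text
[-61.761  59.     73.749] [-99.503  59.     29.87 ]
hit False
0.85 [ 1.495  0.008 -0.583]
0.75 [3.811 0.814 3.344]
0.65 [ 3.514 -0.372  2.133]
0.55 [ 3.517 -0.245  1.771]
0.45 [ 1.654 -0.241  1.465]
0.35 [ 2.292 -0.02   0.992]
0.25 [ 1.346 -0.731 -0.124]
0.15 [ 1.877 -0.869 -0.233]
0.05 [ 1.509 -0.591 -0.703]
end True [ 3.77  -0.224  5.63 ]
34.6833
```

View pics/v_end.png

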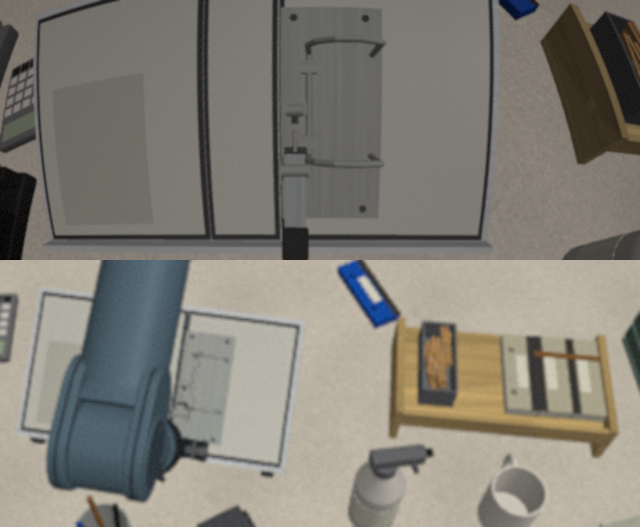

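The lever is down at (294,215), the arches reach over to the post tops, and the book is in place on the shelf. I'll hand the job in.

```bash
python3 -c "
from bench import bot
print(bot.job_done())"
```

```text
the job is handed in; nothing more can be done
None
```

I handed the job in at about 35 s of the 69 s limit. In the last pictures the book lies flat and snug against the pair with its ends level, the lever is down and the rings are shut; the hand-in returned no verdict.

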